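Shim the rocking stirrer

TASK

The magnetic stirrer rocks because the foot under its front right corner does not reach the bench. With the fingertips, push the black wedge along the bench, thin end first, under that foot until it is snug, without pinching or lifting the wedge or the stirrer; leave the stirrer where it stands and sitting level, and disturb nothing else. Then press down firmly on top of that corner to show that it no longer rocks, and finish while still holding it pressed.

Things in the scene. Friction and masses are not known exactly. Their poses are not given: they have to be found in the camera images.
- stirrer: flat white stirrer, 2.2 kg, loose; housing 200 deep (x) x 170 wide (y), underside 22, top 62 mm up; round 124 mm plate on top, 6 mm higher, 30 mm behind the middle. Origin at bench level under its centre; x to its back (front has two knobs), y to its left. Level on three feet, at 85 mm (x), 70 mm (y) from centre; about 2 N on the short-foot corner, down or up, rocks it
- short_foot: short rubber foot, 20 mm ball end on a stem under the stirrer's front right (-x, -y) corner, 15 mm in from both sides. Origin at the lowest point of the ball, 5 to 9 mm above the bench until the stirrer rocks. It does not move relative to the stirrer
- corner (a point): the point to press: on the stirrer's flat housing top, straight above the short foot, 62 mm above the bench, 15 mm in from both edges
- wedge: loose black plastic wedge, 110 long (x), 44 mm wide (y), about 60 g. Underside flat; top slopes evenly from 16 mm thick at the blunt end (-x) to 2 mm at the thin end (+x). Origin at bench level under its centre, x to the thin end. It starts at the stirrer's right side, thin end roughly towards the short foot, about 30 to 80 mm short of it
- flat_block: bystander: flat square aluminium block 40 x 40 x 12 mm, loose, on the far side of the wedge. Origin under its centre
- dish: bystander: round pale dish 56 mm across, 14 mm high, loose, on the near side of the wedge. Origin under its centre
- media_bottle: bystander: glass bottle with blue cap, 66 mm across, 150 mm high. Origin under its centre
- beaker: bystander: open glass cup 66 mm across, 80 mm high. Origin under its centre
- jar: bystander: small amber jar 52 mm across, 70 mm high. Origin under its centre
Things that resemble listed ones, but are neither listed nor needed, are in the scene too. Of the things like the wedge, leave any that is red; of the rest the smaller one is meant.

How it is judged:
On the way:
1. the wedge has been pushed under the short foot, thin end first (x of short_foot in the frame of wedge between -0.03 and 0.046 m and y of short_foot in the frame of wedge between -0.021 and 0.021 m), for 0.2 s.
At the end, for the whole second after the job is handed in: fingers press the stirrer with over 3.5 N within 60 mm of the point above the short foot; that foot bears on the wedge (over 0.5 N) within 21 mm of its centre line; the pressed stirrer is level within 0.018 rad (about 2 mm at the foot); stirrer and wedge at rest (all of step 1 and contact force between the fingers and stirrer above 3.5 N and horizontal distance between the grasp point and corner below 0.06 m and contact force between short_foot and wedge above 0.5 N and angle between stirrer's own z axis and vertical below 0.018 rad and linear speed of each of stirrer, wedge below 0.01 m/s); the arm keeps its last pose, push and grip.
It fails at once if the wedge is lifted off the bench (15 mm) or tipped up (height (world z) of wedge above 0.015 m or angle between wedge's own z axis and vertical above 0.3 rad).
It fails at once if the stirrer is lifted or tipped by more than 0.1 rad (height (world z) of stirrer above 0.015 m or angle between stirrer's own z axis and vertical above 0.1 rad).
It fails at once if the stirrer is shoved more than 40 mm from its place (distance of stirrer from where it was at the start of the episode above 0.04 m).
It fails at once if a bystander is moved more than 30 mm (distance of any of flat_block, dish, media_bottle, beaker, jar from where it was at the start of the episode above 0.03 m).
It also fails if it takes over 45 s, if anything falls off the work surface, if the arm or the gripper's body presses on something with over 40 N, if the wrist force passes 120 N, or if a joint passes its speed limit or range.

ROBOT

A 6-joint arm with a two-finger parallel gripper is mounted at the origin on the work surface. World frame = base frame: x ahead of the robot, y to its left, z up, the work surface at z = 0. Lengths are in m, angles in rad, forces in N, time in s.
With the tool pointing down it reaches from about 0.425 to 0.95 m from the base axis. Payload 3.5 kg.
Tool frame: the origin (TCP) lies at the very end of the fingers, on their centre line; the grasp point (between the pads) lies 19 mm behind it; z points along the fingers, y is the direction in which the jaws open and shut (so a half turn about z gives the same grasp; the last joint's range is limited). The gripper opens to 85 mm and grips with 20 to 120 N. Pads are 22 mm wide; open, the fingers measure 114 mm over their backs; the gripper's body (76 mm by 85 mm) begins 54 mm behind the grasp point. The pads swing forward as they close: fully open they stand 13 mm farther back than shut.
Start: joints at [-1.256, 0.286, 1.577, -0, 1.279, -0.15], TCP at [0.303, -0.603, 0.231] pointing down, gripper open.
Joint ranges: [-2.77, 2.77], [-0.9, 2.22], [0.21, 2.48], [-1.53, 4.67], [0.24, 2.81], [-2.84, 2.84]. Speed limits (rad/s): [2.79, 2.79, 3.14, 3.14, 3.14, 3.14].

INTERFACE

Orientations are given as a unit quaternion [x, y, z, w].
In Python, from plant import ctrl, imaging gives the robot as it stands.
- The arm moves only by the shell command python3 -m creep 'ROWS' [OPENING] [FORCE]. ROWS is JSON, one flat list of numbers, 4 for each row, row after row: the shift along the tool's x, y, z in units of 25 mm (1.0 is 25 mm), then the turn about the tool's z in units of 5 degrees (1.0 is 5 degrees). A call has 1 to 20 rows; each row is the pose to reach, as a shift and turn from the pose commanded when the call began, along the tool's axes at that moment; what a row does not reach only later rows make up. A row lasts 1/12 s, in which the tool goes at most 41.7 mm and 7.16 degrees, less where a joint would pass 70% of its speed; a pose out of reach is approached as far as the arm can. A call with a gripper value outside its range is refused whole. OPENING is the closure in counts, from 0 (fully open) to 255 (shut), set as the call begins (- or left out, the last holds). The fingers move at their own pace and stop on an object; FORCE is the grip in N (left out, the last holds). Time passes only in rows, so rows that repeat a pose let the fingers close. It gives the time, the measured TCP pose, the force and the opening at its end, in the units of the state.
- ctrl.get_state(): the state, without advancing time (a new reading comes with each control period).
- imaging.read_camera(name): name is "scene" or "side" or "wrist"; returns the picture (384x512x3 uint8, red, green, blue); there is no depth.
- imaging.camera_info(name): a dict with "intrinsics" (3x3 intrinsics, pixels), "distortion" ([k1, k2, p1, p2, k3] as OpenCV has them; the pictures are not rectified), "origin" and "attitude" of the camera in the world. Camera axes: x right, y down, z forward; pixel columns grow to the right and rows downward; lengths in m; the calibration is good to about 2 mm. A picture is of the moment at which its call begins: read the wrist's pose just before it. camera_info takes no time and is no camera call; for the wrist camera it gives the pose at the moment of the call.
- ctrl.sign_off(): hands the job in, once; it reports no verdict.
Trained networks look in the newest picture that a camera, given by its name, has taken for a name from the list of things; names that differ only in an ending like _2 or _b are one class to them, and where a whole thing is asked for, a point or a joint stands for the part that bears it (a point fixed in the world has none). Each returns a list of dicts, best first, with "p" (0 to 1); they miss things now and then, are a little off and sometimes report something else, mostly with a low value. They report only what shows in the picture. A call takes as long as a camera call. They do not tell look-alikes from the thing itself.
- imaging.silhouettes(camera, name): "mask" (384x512 bool, what is visible of it) and "uv" ([column, row] in pixels, amid what is visible of it).
The state is a dict: "time": time; "qpos": joint angles; "dq": joint speeds; "joint_efforts": joint torques, N m; "eef_pos": TCP position; "tcp_rot": TCP orientation; "contact_force": force on the tool from outside, world axes, zero at the start; "wrist_torque": the same for the moment, N m; "opening": opening from 0.0 (shut) to 1.0 (fully open).
Only numpy, scipy, OpenCV 4.12 (cv2) and the standard library are available. Lean on these libraries where they do the work, as an engineer would, in place of code of your own. Each camera call takes 0.05 s, during which the arm holds its last target.

## Working session

There is one attempt and no reset: what is moved stays moved. The work goes in short steps, Python scripts to look and compute and a shell command to move; the robot and the scene stay as the last step left them, time stands still between calls to the robot, and variables do not carry over. Pictures are saved under pics/ and viewed, and the job is handed in when it is done.

```bash
mkdir -p pics; ls; cat > h.py <<'E'
import numpy as np, cv2
from plant import ctrl, imaging
from scipy.spatial.transform import Rotation as R
def cam(n):
    i=imaging.camera_info(n); return i
def att(i):
    a=np.array(i["attitude"]); 
    return a if a.shape==(3,3) else R.from_quat(a).as_matrix()
def ray(i,uv):
    p=cv2.undistortPoints(np.array(uv,float).reshape(-1,1,2),np.array(i["intrinsics"]),np.array(i["distortion"])).reshape(-1,2)
    d=np.c_[p,np.ones(len(p))]@att(i).T
    return np.array(i["origin"]),d
def onz(i,uv,z):
    o,d=ray(i,uv); return o+d*((z-o[2])/d[:,2])[:,None]
def proj(i,P):
    A=att(i); r=A.T; t=-r@np.array(i["origin"])
    return cv2.projectPoints(np.array(P,float).reshape(-1,3),cv2.Rodrigues(r)[0],t,np.array(i["intrinsics"]),np.array(i["distortion"]))[0].reshape(-1,2)
def save(im,f,s=1):
    im=cv2.resize(im,None,fx=s,fy=s,interpolation=cv2.INTER_CUBIC) if s!=1 else im
    cv2.imwrite("pics/"+f,im[:,:,::-1])
E
python3 - <<'E'
from h import *
s=ctrl.get_state(); print({k:np.round(v,3) for k,v in s.items()})
for n in ["scene","side","wrist"]:
    im=imaging.read_camera(n); save(im,n+"0.png",1.5); i=imaging.camera_info(n); print(n,i)
E
```

```text
pics
{'time': np.float64(0.0), 'qpos': array([-1.256,  0.287,  1.578,  0.   ,  1.279, -0.15 ]), 'dq': array([-0.001,  0.   , -0.002,  0.002, -0.002,  0.002]), 'joint_efforts': array([-0.0000e+00, -4.0598e+01, -2.9263e+01, -0.0000e+00,  6.0000e-03,
        0.0000e+00]), 'eef_pos': array([ 0.302, -0.603,  0.23 ]), 'tcp_rot': array([ 0.973,  0.23 , -0.   , -0.001]), 'contact_force': array([ 0.582,  0.056, -0.994]), 'wrist_torque': array([ 0.046,  0.015, -0.016]), 'opening': np.float64(1.001)}
scene {'intrinsics': array([[348.17139848,   0.        , 249.57431515],
       [  0.        , 348.17139848, 186.17444944],
       [  0.        ,   0.        ,   1.        ]]), 'distortion': array([-0.07168188,  0.        ,  0.        ,  0.        ,  0.        ]), 'origin': array([ 1.11689938, -0.40881712,  0.57489785]), 'attitude': array([ 0.79116934,  0.41142988, -0.19991167, -0.40597027])}
side {'intrinsics': array([[396.03923327,   0.        , 264.34641171],
       [  0.        , 396.03923327, 188.24896192],
       [  0.        ,   0.        ,   1.        ]]), 'distortion': array([0.04359171, 0.        , 0.        , 0.        , 0.        ]), 'origin': array([0.1424601 , 0.71600272, 0.70382913]), 'attitude': array([-0.21627412,  0.87010682, -0.42715134,  0.11696733])}
wrist {'intrinsics': array([[272.82331123,   0.        , 253.1444326 ],
       [  0.        , 272.82331123, 194.7343841 ],
       [  0.        ,   0.        ,   1.        ]]), 'distortion': array([-0.00813763,  0.        ,  0.        ,  0.        ,  0.        ]), 'origin': array([ 0.37276891, -0.56780176,  0.37191718]), 'attitude': array([ 0.84067299, -0.51870261, -0.08234201,  0.13204665])}
```

View pics/scene0.png

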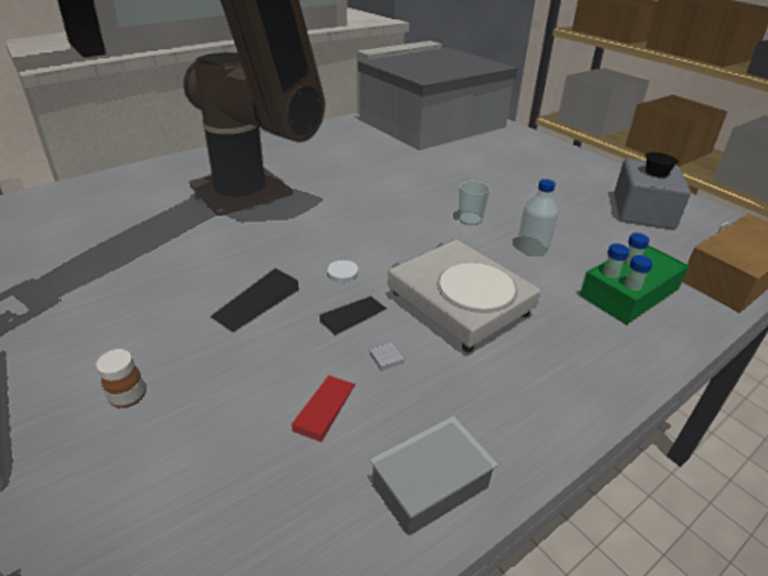

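View pics/side0.png

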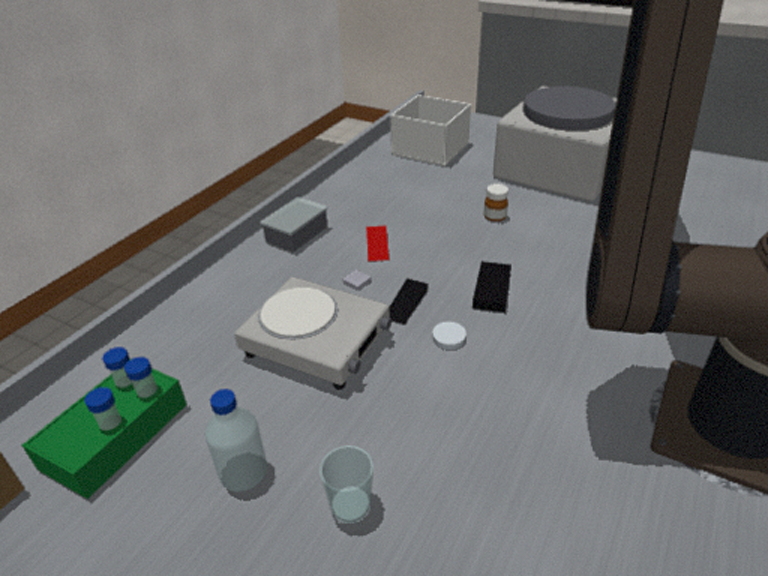

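View pics/wrist0.png

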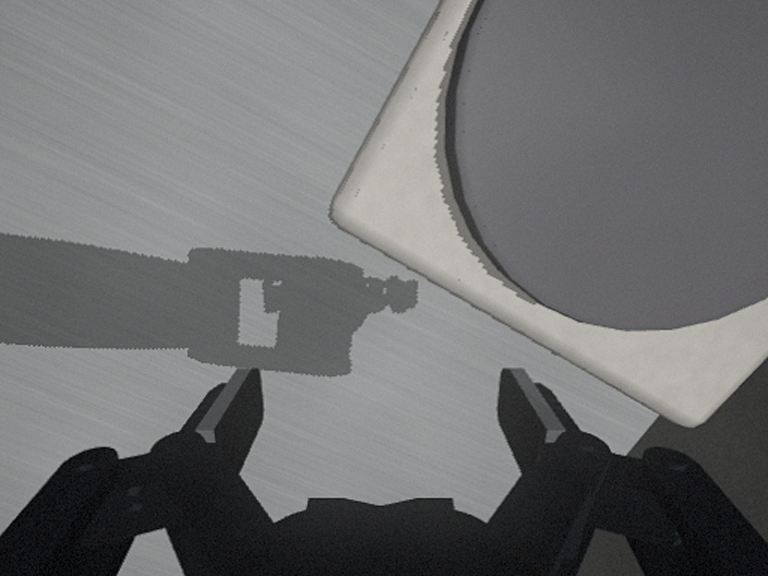

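```bash
cat > fit.py <<'E'
from h import *
from scipy.optimize import minimize
WEDGE=np.array([[-.055,y,z] for y in(-.022,.022) for z in(0,.016)]+[[.055,y,z] for y in(-.022,.022) for z in(0,.002)])
_t=np.linspace(0,2*np.pi,40)
STIR=np.array([[x,y,z] for x in(-.1,.1) for y in(-.085,.085) for z in(.022,.062)]+[[.03+.062*np.cos(a),.062*np.sin(a),.068] for a in _t])
def cyl(r,h): return np.array([[r*np.cos(a),r*np.sin(a),z] for a in _t for z in(0,h)])
BL=np.array([[x,y,z] for x in(-.02,.02) for y in(-.02,.02) for z in(0,.012)])
def place(M,p):
    c,s=np.cos(p[2]),np.sin(p[2]); return M@np.array([[c,-s,0],[s,c,0],[0,0,1]]).T+[p[0],p[1],0]
def render(i,M,p):
    q=cv2.convexHull((proj(i,place(M,p))).astype(np.float32)).reshape(-1,2)
    m=np.zeros((384,512),np.uint8); S=16
    big=np.zeros((384*3,512*3),np.uint8)
    cv2.fillConvexPoly(big,np.round((q+.5)*3*S-.5*S).astype(np.int32),255,lineType=cv2.LINE_AA,shift=4)
    return cv2.resize(big,(512,384),interpolation=cv2.INTER_AREA)/255.
def fit(obs,M,p0):
    # obs list of (info,mask)
    def c(p):
        e=0
        for i,m in obs:
            r=render(i,M,p); e+=np.abs(r-m).sum()/m.sum()
        return e
    b=None
    for k in range(3):
        p=p0 if b is None else b.x
        s=np.array([p,p+[.02,0,0],p+[0,.02,0],p+[0,0,.3]]) if k==0 else np.array([p,p+[.004,0,0],p+[0,.004,0],p+[0,0,.05]])
        b=minimize(c,p,method='Nelder-Mead',options=dict(initial_simplex=s,xatol=1e-5,fatol=1e-4,maxiter=300))
    return b.x,b.fun
E
python3 - <<'E'
from fit import *
import pickle
out={}
for n in["scene","side"]:
    im=imaging.read_camera(n); i=cam(n); out[n]=(im,i,{})
    for k in["stirrer","wedge","flat_block","dish","media_bottle","beaker","jar"]:
        r=imaging.silhouettes(n,k); out[n][2][k]=r
        for d in r: print(n,k,round(d["p"],2),np.round(d["uv"]),d["mask"].sum(),np.round(onz(i,[d["uv"]],.01)[0][:2],3))
pickle.dump(out,open("obs0.pkl","wb"))
print(ctrl.get_state()["time"])
E
```

```text
scene stirrer 0.93 [309. 192.] 4205 [0.607 0.164]
scene wedge 0.84 [171. 196.] 1079 [ 0.412 -0.147]
scene wedge 0.78 [213. 272.] 951 [ 0.696 -0.187]
scene dish 0.76 [230. 180.] 265 [0.438 0.02 ]
scene media_bottle 0.69 [359. 149.] 945 [0.527 0.466]
scene beaker 0.73 [314. 136.] 547 [0.382 0.405]
scene jar 0.56 [ 78. 254.] 880 [ 0.487 -0.408]
side stirrer 0.97 [209. 218.] 4689 [0.653 0.106]
side wedge 0.98 [328. 193.] 703 [ 0.416 -0.136]
side wedge 0.75 [270. 201.] 474 [ 0.543 -0.03 ]
side flat_block 0.47 [237. 185.] 122 [ 0.664 -0.053]
side dish 0.75 [300. 223.] 318 [0.433 0.014]
side media_bottle 0.73 [152. 296.] 2001 [0.619 0.365]
side media_bottle 0.36 [209. 219.] 4765 [0.653 0.107]
side beaker 0.78 [231. 320.] 1466 [0.438 0.337]
side jar 0.68 [331. 133.] 339 [ 0.529 -0.457]
0.95
```

```bash
python3 - <<'E'
import cv2,numpy as np
a=cv2.imread("pics/scene0.png")[230:450,190:560]
cv2.imwrite("pics/crop0.png",cv2.resize(a,None,fx=2,fy=2,interpolation=cv2.INTER_CUBIC))
E
```

```text
(no output)
```

View pics/crop0.png

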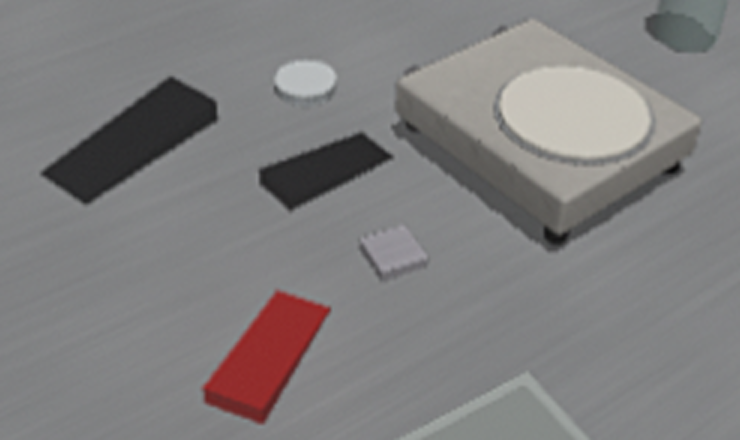

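Wedge candidates in the scene view (384x512 pixels) are the large black one at (171,196), the red one at (213,272) and the small black one at (235,210). The small black one is meant: it isn't red, it's the smaller of the other two, and it lies between the dish and the block with its thin end towards the stirrer. The crop confirms this.

```bash
python3 - <<'E'
from fit import *
import pickle
o=pickle.load(open("obs0.pkl","rb"))
si,di=o["scene"][1],o["side"][1]
# wedge
def dark(im,uv):
    g=(im.max(2)<62).astype(np.uint8)
    n,l,st,_=cv2.connectedComponentsWithStats(g); 
    u,v=map(int,uv); print("lab",l[v,u],st[l[v,u]]); return l==l[v,u]
ms=dark(o["scene"][0],(235,210)); md=dark(o["side"][0],(272,201))
p0=np.array([.545,-.035,.8])
best=[]
for y in(0.2,.7,1.2,1.6):
    best.append(fit([(si,ms),(di,md)],WEDGE,np.array([.545,-.035,y])))
for b in best: print("wedge",np.round(b[0],4),round(b[1],3))
wb=min(best,key=lambda b:b[1])[0]
print("each",np.round(fit([(si,ms)],WEDGE,wb)[0],4),np.round(fit([(di,md)],WEDGE,wb)[0],4))
S=[(si,o["scene"][2]["stirrer"][0]["mask"]),(di,o["side"][2]["stirrer"][0]["mask"])]
best=[fit(S,STIR,np.array([.63,.1,y])) for y in(-.5,-.1,.3)]
for b in best: print("stir",np.round(b[0],4),round(b[1],3))
sb=min(best,key=lambda b:b[1])[0]
print("each",[np.round(fit([s],STIR,sb)[0],4) for s in S])
foot=place(np.array([[-.085,-.07,.0]]),sb); print("foot",foot)
w=wb; d=foot[0,:2]-w[:2]; c,s=np.cos(w[2]),np.sin(w[2])
print("foot in wedge",c*d[0]+s*d[1],-s*d[0]+c*d[1])
for n,i in(("scene",si),("side",di)):
    im=o[n][0].copy(); im=cv2.resize(im,None,fx=3,fy=3,interpolation=cv2.INTER_CUBIC)
    for M,p,col in((WEDGE,wb,(0,255,0)),(STIR,sb,(255,0,0))):
        for q in proj(i,place(M,p)): cv2.circle(im,tuple(int(v) for v in (q+.5)*3),3,col,-1)
    x,y=(480,350) if n=="scene" else (400,450)
    save(im[y:y+600,x:x+800],n+"_fit.png")
D=[(si,o["scene"][2]["dish"][0]["mask"]),(di,o["side"][2]["dish"][0]["mask"])]
print("dish",fit(D,cyl(.028,.014),np.array([.435,.015,0])))
B=[(di,o["side"][2]["flat_block"][0]["mask"])]
print("block",fit(B,BL,np.array([.664,-.053,0])), onz(si,[[258,236]],.012))
np.save("pose.npy",[wb,sb])
E
```

```text
lab 37 [214 198  43  25 528]
lab 21 [257 186  28  34 466]
wedge [ 0.5466 -0.035   1.65  ] 0.319
wedge [ 0.5467 -0.0347  1.6496] 0.318
wedge [ 0.5465 -0.0348  1.6553] 0.318
wedge [ 0.5463 -0.0346  1.6539] 0.319
each [ 0.5468 -0.0318  1.6694] [ 0.5469 -0.0371  1.6465]
stir [0.6297 0.1319 0.0375] 0.145
stir [0.6296 0.1318 0.0386] 0.145
stir [0.6297 0.1312 0.0354] 0.145
each [array([0.6308, 0.1318, 0.0343]), array([0.6281, 0.1315, 0.0395])]
foot [[0.54732733 0.05860328 0.        ]]
foot in wedge 0.09297920254948897 -0.008716267898537657
dish (array([0.4356719 , 0.01417668, 0.23897995]), np.float64(0.21964483906770255))
block (array([ 0.66392847, -0.05473143,  0.60690906]), np.float64(0.45689488910318227)) [[ 0.66521087 -0.04982829  0.012     ]]
```

View pics/scene_fit.png

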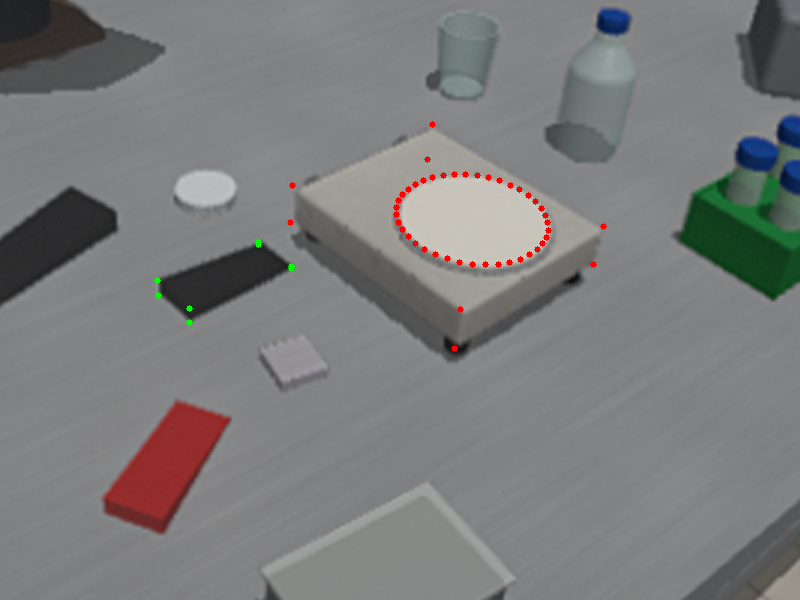

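View pics/side_fit.png

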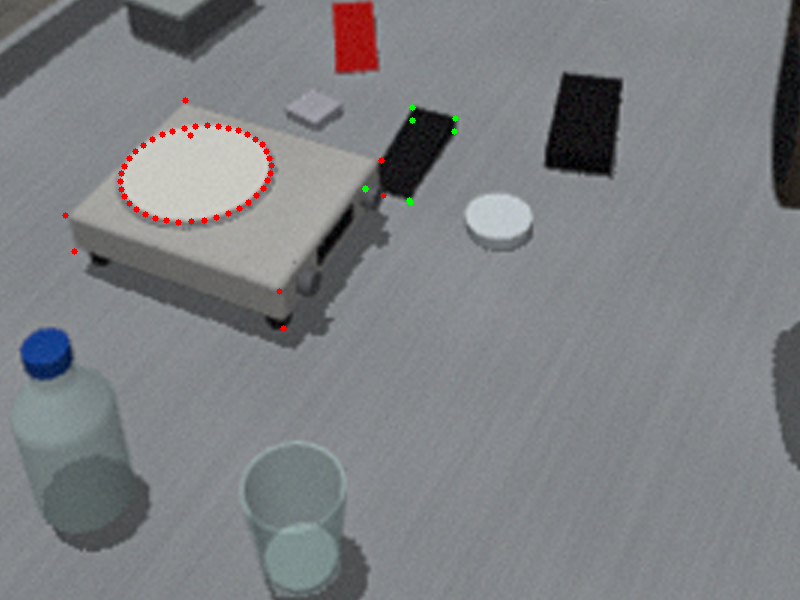

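```bash
python3 -m creep '[-1.0,-2.0,0,-1, 0,-4,0,-2, 2,-6,0,-4, 4,-8,0,-6, 6,-10,0,-8, 8,-10.4,0,-10, 10,-10.4,0,-11.5, 12,-10.4,0,-12.5, 14,-10.4,0,-13.7, 16,-10.4,0,-13.7, 16,-10.4,0,-13.7, 16,-10.4,0,-13.7, 16,-10.4,0,-13.7]' 190 20
python3 - <<'E'
from h import *
s=ctrl.get_state();print(np.round(s["qpos"],3))
i=cam("wrist"); im=imaging.read_camera("wrist"); save(im,"w1.png",1.5)
for k in("wedge","stirrer"):
  for d in imaging.silhouettes("wrist",k): print(k,d["p"],d["uv"],d["mask"].sum())
E
```

```text
time: 2.03
eef_pos: [0.539, -0.1944, 0.2317]
tcp_rot: [0.675, 0.738, 0.0, 0.0]
contact_force: [-0.1, -1.1, -0.2]
opening: 0.257
[-0.523  0.062  1.832 -0.     1.247 -0.613]
wedge 0.88 [167.5, 123.8] 5928
wedge 0.87 [271.6, 42.6] 3178
wedge 0.84 [362.6, 163.7] 2690
```

View pics/w1.png

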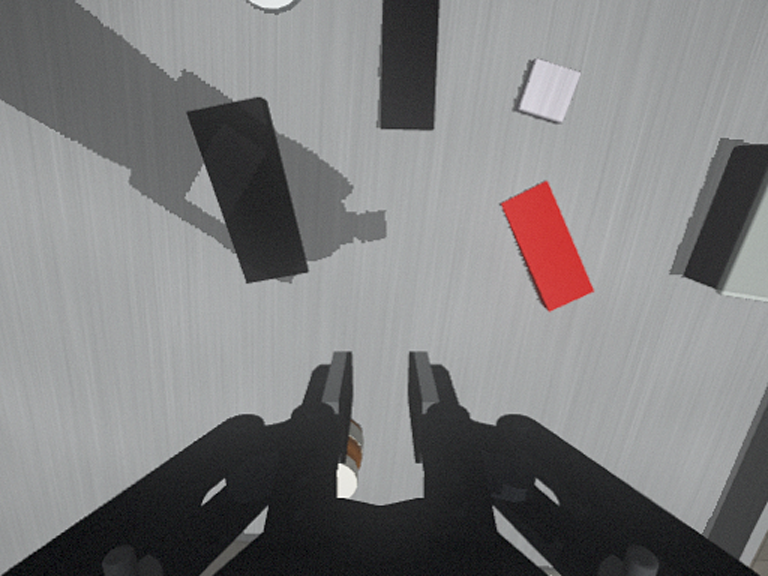

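```bash
python3 -m creep '[1.2,0,0,0, 2.4,0,0,0, 2.4,0,0,0, 2.4,0,0,0, 2.4,0,0,0]'
python3 - <<'E'
from fit import *
i=cam("wrist"); im=imaging.read_camera("wrist"); save(im,"w2.png",1.5); cv2.imwrite("w2raw.png",im)
import pickle
r={k:imaging.silhouettes("wrist",k) for k in("wedge","stirrer")}
pickle.dump((im,i,r),open("obs1.pkl","wb"))
wb,sb=np.load("pose.npy")
for k in r:
  for d in r[k]: print(k,d["p"],d["uv"],d["mask"].sum())
print(proj(i,place(WEDGE,wb)).round(), proj(i,place(STIR[:8],sb)).round())
for d in r["wedge"]:
    if np.hypot(*(np.array(d["uv"])-proj(i,place(np.array([[0,0,.01]]),wb))[0]))<25:
        print(fit([(i,d["mask"])],WEDGE,wb))
        o=pickle.load(open("obs0.pkl","rb"))
for d in r["stirrer"]: print(fit([(i,d["mask"])],STIR,sb))
E
```

```text
time: 2.6
eef_pos: [0.5317, -0.1372, 0.2316]
tcp_rot: [0.675, 0.738, -0.0, 0.0]
contact_force: [-0.2, -1.1, 0.8]
opening: 0.255
wedge 0.87 [174.3, 169.3] 4884
wedge 0.83 [271.0, 87.9] 3251
wedge 0.81 [357.1, 203.5] 2487
stirrer 0.9 [379.8, 8.6] 3393
[[287. 132.]
 [289. 134.]
 [254. 132.]
 [254. 133.]
 [291.  40.]
 [291.  40.]
 [255.  40.]
 [255.  40.]] [[ 269.   12.]
 [ 271.   -2.]
 [ 281. -196.]
 [ 286. -249.]
 [ 445.   23.]
 [ 472.   11.]
 [ 490. -179.]
 [ 530. -227.]]
(array([ 0.54817618, -0.03468905,  1.64103594]), np.float64(0.040462964638331496))
(array([0.63030983, 0.13283859, 0.04908912]), np.float64(0.050582803118300074))
```

View pics/w2.png

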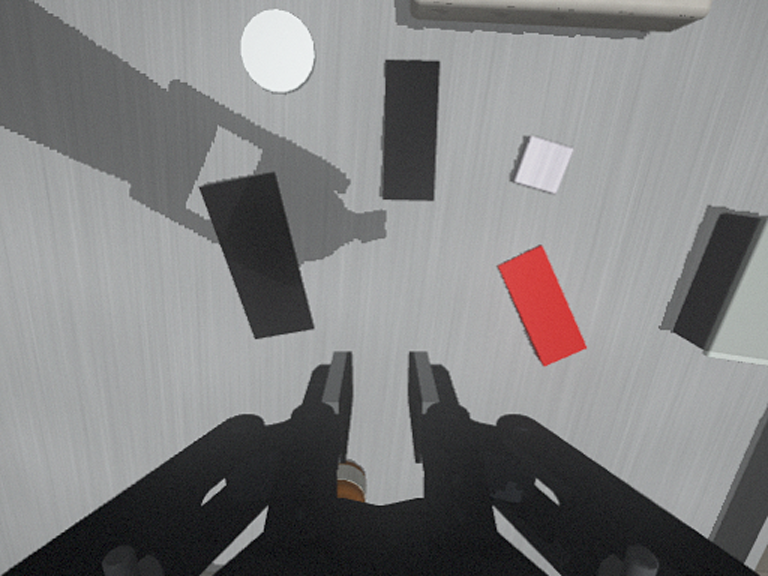

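```bash
python3 -m creep '[0.2,0.4,1,0.5, 0.4,0.76,2.5,1.02, 0.4,0.76,4,1.02, 0.4,0.76,5.5,1.02, 0.4,0.76,7,1.02, 0.4,0.76,8,1.02, 0.4,0.76,8.4,1.02, 0.4,0.76,8.7,1.02, 0.4,0.76,8.9,1.02, 0.4,0.76,8.9,1.02, 0.4,0.76,8.9,1.02]'
python3 - <<'E'
from h import *
for n in("scene","wrist"):
  save(imaging.read_camera(n),n+"3.png",1.5)
E
```

```text
time: 3.67
eef_pos: [0.5515, -0.1253, 0.0105]
tcp_rot: [0.707, 0.707, 0.001, 0.001]
contact_force: [-1.3, -0.0, 0.7]
opening: 0.253
```

View pics/scene3.png

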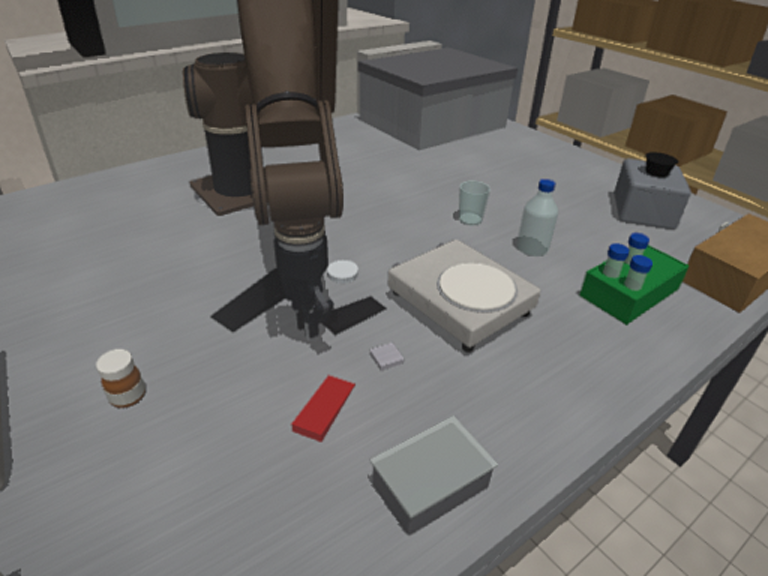

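View pics/wrist3.png

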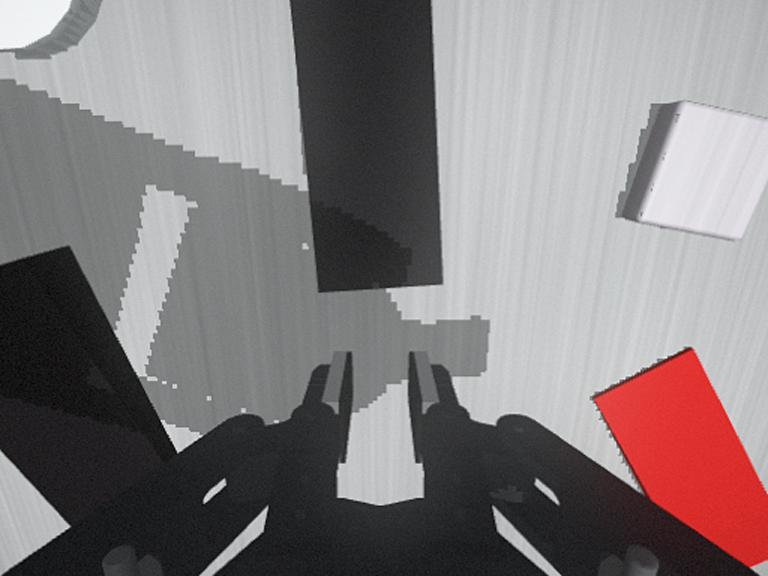

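```bash
python3 -m creep '[0,0,0.1,0, 0,0,0.2,0, 0.25,0,0.2,0, 0.5,0,0.2,0, 0.7,0,0.2,0, 0.85,0,0.2,0, 1.0,0,0.2,0, 1.15,0,0.2,0, 1.3,0,0.2,0, 1.5,0,0.2,0, 1.7,0,0.2,0, 1.9,0,0.2,0, 2.1,0,0.2,0, 2.3,0,0.2,0, 2.5,0,0.2,0, 2.7,0,0.2,0, 2.85,0,0.2,0, 3.0,0,0.2,0, 3.0,0,0.2,0, 3.0,0,0.2,0]'
python3 - <<'E'
from h import *
for n in("scene","wrist"):
  save(imaging.read_camera(n),n+"4.png",1.5)
E
```

```text
time: 5.43
eef_pos: [0.5501, -0.0493, 0.0038]
tcp_rot: [0.707, 0.707, 0.0, -0.0]
contact_force: [-0.7, -0.1, -0.3]
opening: 0.251
```

View pics/scene4.png

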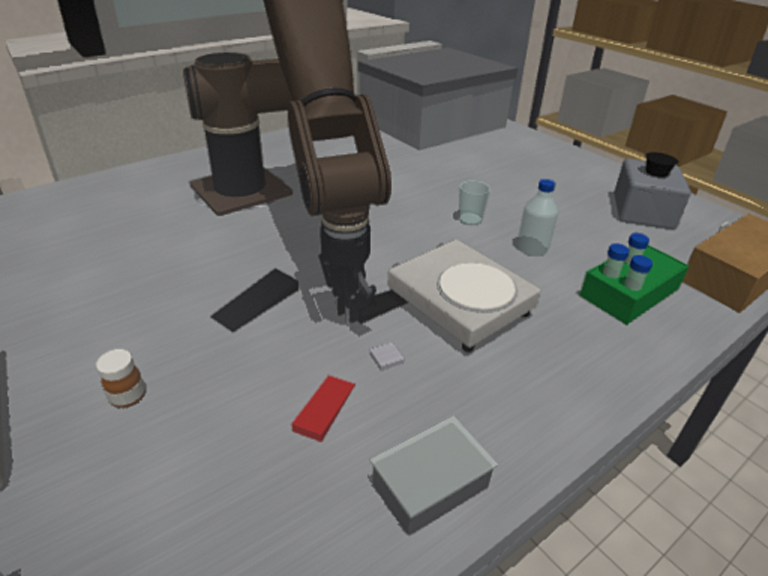

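View pics/wrist4.png

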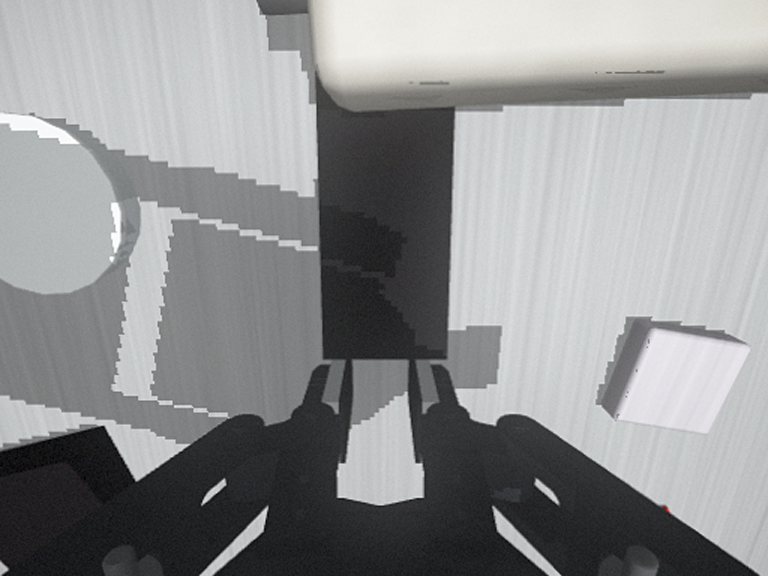

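```bash
python3 -m creep '[0.06,0,0,0, 0.12,0,0,0, 0.18,0,0,0, 0.24,0,0,0]'; python3 -m creep '[0.06,0,0,0, 0.12,0,0,0, 0.18,0,0,0, 0.24,0,0,0]'
```

```text
time: 5.87
eef_pos: [0.5501, -0.0436, 0.0039]
tcp_rot: [0.707, 0.707, -0.0, 0.0]
contact_force: [-1.1, -0.9, -0.9]
opening: 0.255
time: 6.2
eef_pos: [0.5501, -0.0374, 0.0039]
tcp_rot: [0.707, 0.707, 0.0, 0.0]
contact_force: [-0.3, -0.6, 0.2]
opening: 0.256
```

```bash
for k in 1 ; do python3 -m creep '[0.05,0,0,0, 0.1,0,0,0, 0.15,0,0,0]'; python3 -m creep '[0.05,0,0,0, 0.1,0,0,0, 0.15,0,0,0]'; python3 -m creep '[0.05,0,0,0, 0.1,0,0,0, 0.15,0,0,0]'; done | grep -E "eef|force"
python3 - <<'E'
from fit import *
i=cam("wrist"); im=imaging.read_camera("wrist"); save(im,"wrist5.png",1.5)
im=imaging.read_camera("side"); save(im[150:290,120:340],"side5.png",3.5)
E
```

```text
eef_pos: [0.5501, -0.0337, 0.0039]
contact_force: [-0.5, -1.2, 0.1]
eef_pos: [0.5501, -0.03, 0.0039]
contact_force: [0.4, -1.9, 0.1]
eef_pos: [0.5502, -0.0268, 0.0039]
contact_force: [-0.3, -4.4, -0.2]
```

View pics/wrist5.png

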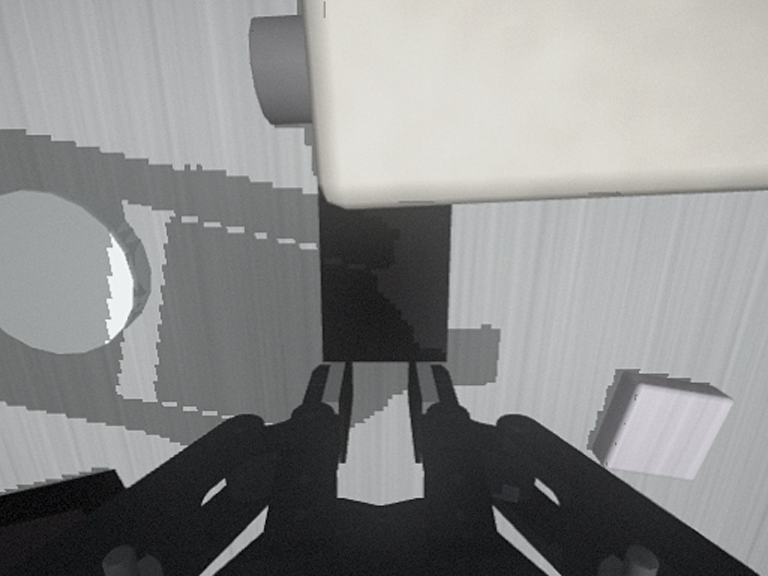

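View pics/side5.png

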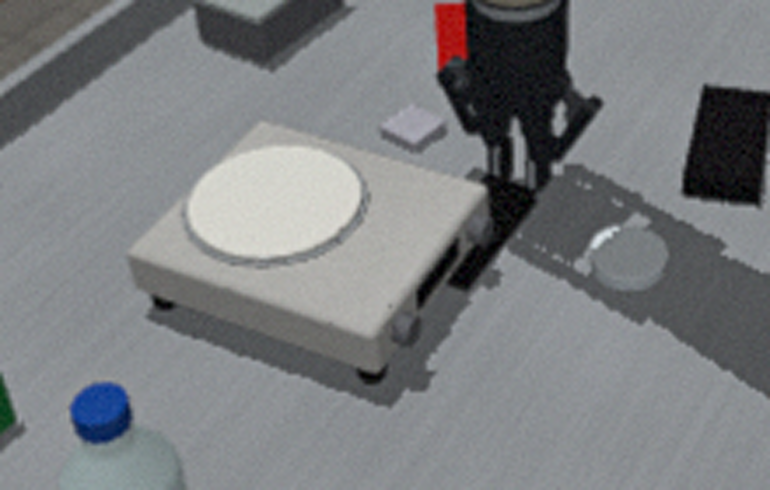

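```bash
python3 -m creep '[0.04,0,0,0, 0.08,0,0,0, 0.08,0,0,0]'|grep -E "eef|force";  python3 -m creep '[0.04,0,0,0, 0.08,0,0,0, 0.08,0,0,0]'|grep -E "eef|force"
python3 - <<'E'
from fit import *
import pickle
i=cam("wrist"); im=imaging.read_camera("wrist"); save(im,"wrist6.png",1.5)
wb,sb=np.load("pose.npy")
for n in("scene","side"):
    imaging.read_camera(n); ii=cam(n)
    for k in("stirrer",):
        d=imaging.silhouettes(n,k)[0]; print(n,fit([(ii,d["mask"])],STIR,sb))
E
```

```text
eef_pos: [0.5502, -0.025, 0.0039]
contact_force: [0.3, -4.7, -0.3]
eef_pos: [0.5503, -0.0234, 0.0039]
contact_force: [0.3, -5.2, -0.0]
scene (array([0.63123674, 0.13349487, 0.03083003]), np.float64(0.08105918915498306))
side (array([0.62841969, 0.13122797, 0.03980725]), np.float64(0.06694102544740617))
```

```bash
python3 -m creep '[-0.3,0,0,0, -0.6,0,0,0, -0.8,0,-0.5,0, -0.8,0,-1.5,0, -0.8,0,-2.5,0, -0.8,0,-3.5,0, -0.8,0,-4.2,0, -0.8,0,-4.2,0]'; python3 -m creep '[0,0,0,0, 0.8,0,0,0, 1.6,0,0,0, 2.4,0.0,0,0, 3.2,0.1,0,0, 4.0,0.1,0,0, 4.26,0.1,0,0, 4.26,0.1,0,0, 4.26,0.1,0,0, 4.26,0.1,0,0]' 255 20
python3 - <<'E'
from h import *
for n in("scene","side","wrist"):
  save(imaging.read_camera(n),n+"7.png",1.5)
E
```

```text
time: 8.47
eef_pos: [0.5533, -0.0431, 0.1147]
tcp_rot: [0.707, 0.707, 0.003, 0.004]
contact_force: [1.8, -0.5, 1.0]
opening: 0.253
time: 9.3
eef_pos: [0.5522, 0.0634, 0.1082]
tcp_rot: [0.707, 0.707, -0.0, -0.0]
contact_force: [0.2, -0.8, 0.5]
opening: -0.002
```

View pics/scene7.png

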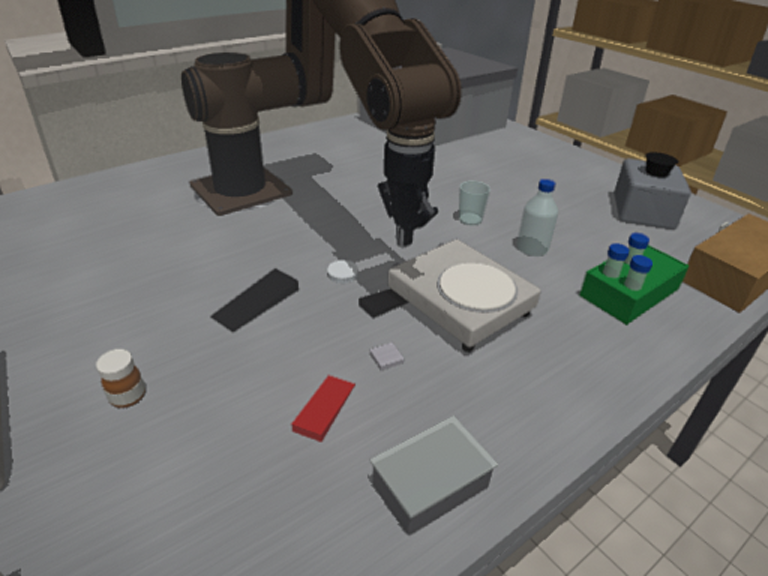

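View pics/side7.png

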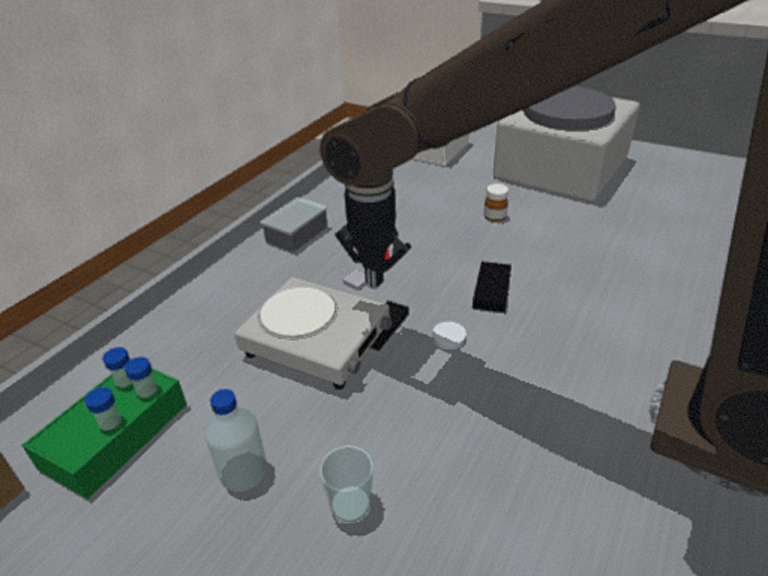

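View pics/wrist7.png

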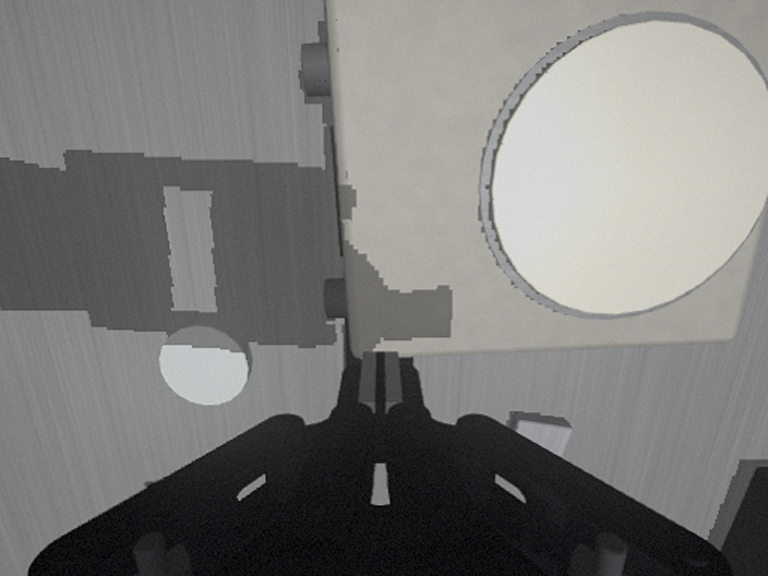

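```bash
python3 - <<'E'
from fit import *
im=imaging.read_camera("scene"); i=cam("scene"); 
g=(im.max(2)<62).astype(np.uint8); n,l,st,_=cv2.connectedComponentsWithStats(g)
u,v=int(375/1.5),int(303/1.5); L=l[v,u]; print(st[L])
m=l==L; save(im[170:250,210:320],"c8.png",6)
occ=None
wb,sb=np.load("pose.npy")
stm=render(i,STIR,[.630,.1325,.045])
from scipy.optimize import minimize
def c(p): 
    r=render(i,WEDGE,p)*(1-stm); return np.abs(r-m).sum()
b=min([minimize(c,[.55,y,1.57],method='Nelder-Mead',options=dict(initial_simplex=[[.55,y,1.57],[.555,y,1.57],[.55,y+.01,1.57],[.55,y,1.67]])) for y in(.03,.045,.06)],key=lambda b:b.fun)
p=b.x; print(p,b.fun,m.sum())
f=np.array([.5485,.0587]); d=f-p[:2]; print("foot in wedge",d@[np.cos(p[2]),np.sin(p[2])],d@[-np.sin(p[2]),np.cos(p[2])])
E
python3 -m creep '[0,0,0.5,0, 0,0,1.0,0, 0,0,1.4,0, 0,0,1.6,0, 0,0,1.6,0, 0,0,1.6,0]'
```

```text
[239 193  33  19 357]
[0.54987879 0.04660916 1.59638594] 46.34488273740869 357
foot in wedge 0.012122161669320966 0.0010689701323985416
time: 10.0
eef_pos: [0.552, 0.0642, 0.0679]
tcp_rot: [0.707, 0.707, -0.001, -0.001]
contact_force: [0.3, -0.4, 0.2]
opening: -0.002
```

```bash
python3 -m creep '[0,0,0.06,0, 0,0,0.12,0, 0,0,0.16,0, 0,0,0.16,0]'|grep -E "eef|force"; python3 -m creep '[0,0,0.04,0, 0,0,0.08,0, 0,0,0.08,0]'|grep -E "eef|force"
```

```text
eef_pos: [0.5526, 0.0642, 0.0649]
contact_force: [-0.1, 0.1, -0.0]
eef_pos: [0.5524, 0.0642, 0.0627]
contact_force: [0.3, 0.4, -0.7]
```

```bash
python3 -m creep '[0,0,0.03,0, 0,0,0.06,0, 0,0,0.06,0]'|grep -E "eef|force"
```

```text
eef_pos: [0.5526, 0.0641, 0.0619]
contact_force: [-1.6, -0.2, 3.8]
```

```bash
python3 -m creep '[0,0,0.03,0, 0,0,0.06,0, 0,0,0.06,0]'|grep -E "eef|force"; python3 -m creep '[0,0,0.03,0, 0,0,0.06,0, 0,0,0.06,0]'|grep -E "eef|force"
```

```text
eef_pos: [0.5527, 0.0641, 0.0617]
contact_force: [-3.8, -0.4, 11.8]
eef_pos: [0.5528, 0.0641, 0.0616]
contact_force: [-8.6, 0.2, 17.2]
```

```bash
python3 -m creep '[0,-0.02,0,0, 0,-0.04,0,0, 0,-0.04,0,0, 0,-0.04,0,0]'|grep -E "eef|force|time"
python3 - <<'E'
from fit import *
for n in("scene","side","wrist"):
  im=imaging.read_camera(n); save(im,n+"9.png",1.5)
s=[ctrl.get_state() for _ in range(1)][0]; print(s["time"],s["contact_force"],s["eef_pos"],s["dq"])
E
```

```text
time: 11.67
eef_pos: [0.5527, 0.0641, 0.0616]
contact_force: [-5.5, 0.2, 14.8]
11.8167 [-5.62928573 -0.52024592 15.14092653] [0.55270324 0.06411635 0.06162846] [ 6.49525966e-04 -2.79006253e-04 -6.46385511e-04 -2.43420449e-03
  4.64641766e-05  1.05906877e-03]
```

View pics/scene9.png

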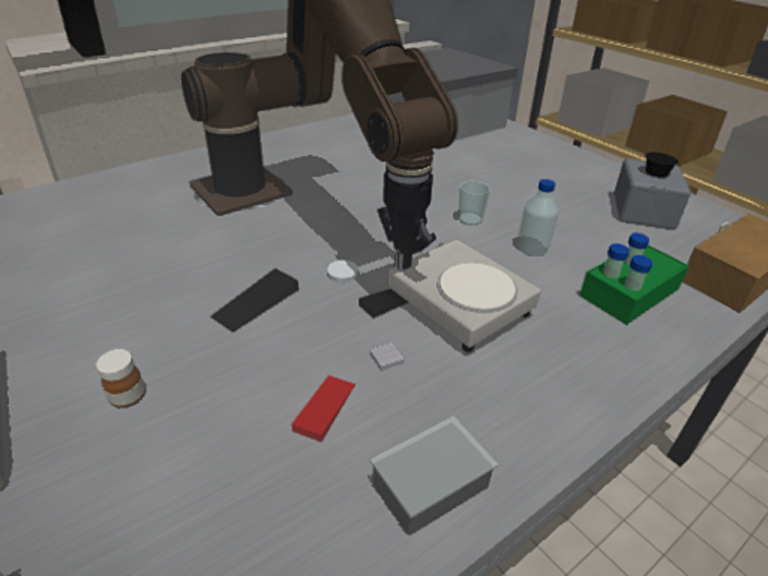

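View pics/side9.png

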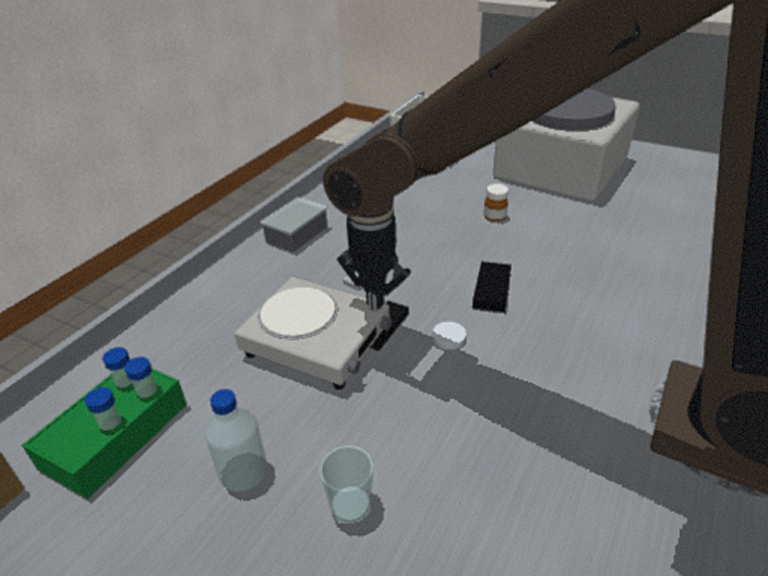

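View pics/wrist9.png

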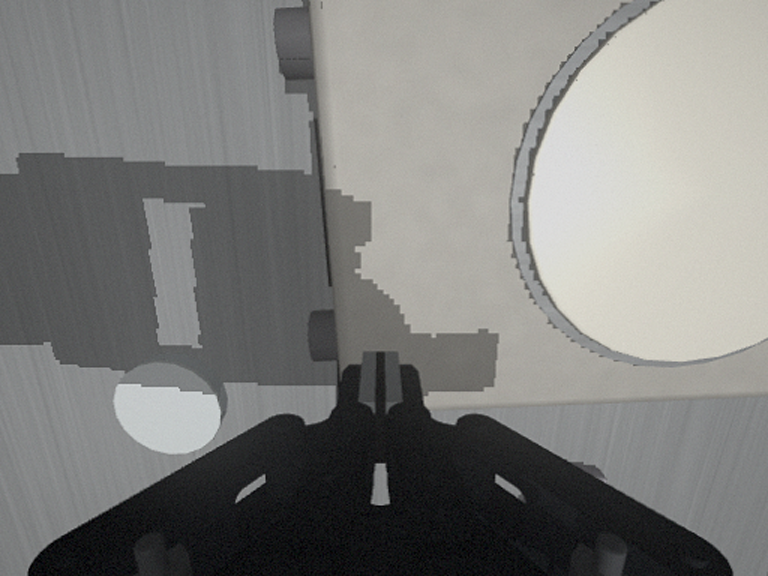

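The pictures show the fingertips on the corner above the foot (scene view near (403,265)), the wedge still under the foot, and the bystanders where they were. The press holds steady at about 15 N with no give, so I'm handing in.

```bash
python3 -c "
from plant import ctrl
print(ctrl.sign_off()); s=ctrl.get_state(); print(s['time'],s['contact_force'],s['eef_pos'])"
```

```text
the job is handed in; nothing more can be done
None
the job is handed in; nothing more can be done
```

I pushed the small black wedge, thin end first, under the stirrer's front right foot with two half-open fingertips. I stopped once the push force had climbed from under 1 N to about 5 N, then pressed that corner with shut fingers and handed the job in while still pressing, at about 11.8 s. No verdict was reported.

- **Wedge under the foot:** before the press I measured the foot at about 12 mm along the wedge and 1 mm off its centre line, which is within the limits. This came from the scene camera only and took the foot's position from the earlier stirrer measurement.
- **Press:** it held steady at about 15 N down, at about 7 mm from the corner point. A sideways force of about 5.5 N was left because I only partly relieved it.
- **Level:** the top met the fingers at 61.6–62 mm and gave less than 0.5 mm, so the stirrer looks level. I did not measure its tilt in the images.
- **Stirrer and bystanders:** after the push, the stirrer measured within about 2 mm of its starting place. The bystanders looked unmoved in the last pictures, though I did not re-measure them or the stirrer after pressing.
- **Disagreements:** the first two-camera fits for wedge and stirrer were noisier and differed by up to 5 mm between cameras. I relied on the closer wrist-camera fit instead.

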